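# Close the filled cheese case

## Task

Three open clamshell cases with blue lids stand on the cheese counter; one has a wedge of cheese lying in it, the other two are empty. Swing the lid of the case that holds the wedge over and press it fully shut, edge to edge on its lower half, with the wedge still inside. Leave the two empty cases open.

Things in the scene. Friction and masses are not known exactly. Their poses are not given: they have to be found in the camera images.
- full_case: Ivory lower half of the case holding the wedge: open box 110 by 110 mm, walls 4, stuck fast on a thin black pad. Origin: centre of its underside, on the counter; rim 38 mm up, inner floor 7. Hinge parallel to its y, 55 mm from the origin towards its +x, 38 mm up. Its +x points to the world's +y, within 0.8 rad. It may be the left, middle or right one of the three alike cases.
- full_lid (a joint): Blue lid of that case, rad: 0 shut on the rim, 1.57 upright, 2.1 stop; starts at 1.62 to 1.88, leaning back off the box. Shell 110 mm from hinge to free edge, 110 wide, 30 deep (outer face 30 mm outside its rim plane; shut, its top is 68 mm above the counter); ivory tab 36 wide, 8 long at the free edge. Stiff hinge: stays where left, never falls; 1 to 2 N at the free edge moves it.
- wedge_mid (a point): Loose cheese wedge with yellow wax, 80 mm long, up to 68 wide, 36 high, about 130 g, lying flat in the filled case; this point is about its middle, half-way up. The shut lid clears it. (A similar wedge on the white cutting board does not matter.)
- spare_lid (a joint): Blue lid of an empty case, alike in all; same meaning; starts at 1.62 to 1.88 and must stay open. The three cases stand in a row across the counter, 0.19 m or more from centre to centre, hinges on the same side within 0.8 rad.
- third_lid (a joint): Blue lid of the other empty case: the same; it must stay open too.
Things that resemble listed ones, but are neither listed nor needed, are in the scene too. Leave any purple or red look-alike of the full_case alone. Leave any orange look-alike of the part that bears third_lid alone.

How it is judged:
By the outcome, as a careful person would: the job done as asked, in the order asked, and still so for the second after the job is handed in, with the robot touching nothing.
It also fails if it takes over 29 s, if anything falls off the work surface, if the arm or the gripper's body presses on something with over 40 N, if the wrist force passes 120 N, or if a joint passes its speed limit or range.

## Robot

A 7-joint arm with a two-finger parallel gripper is mounted at the origin on the work surface. World frame = base frame: x ahead of the robot, y to its left, z up, the work surface at z = 0. Lengths are in m, angles in rad, forces in N, time in s.
With the tool pointing down it reaches from about 0.4 to 0.85 m from the base axis. Payload 10.4 kg.
Tool frame: the origin (TCP) lies at the very end of the fingers, on their centre line; the grasp point (between the pads) lies 19 mm behind it; y points along the fingers, x is the direction in which the jaws open and shut, and the axes are right-handed (so a half turn about y gives the same grasp; the last joint's range is limited). The gripper opens to 87 mm and grips with 3 to 60 N. Pads are 19 mm wide; open, the fingers measure 117 mm over their backs; the gripper's body (75 mm by 190 mm) begins 51 mm behind the grasp point.
Start: joints at [-0.023, 0.332, -0.065, 1.46, 0.022, 1.35, -0.088], TCP at [0.625, 0, 0.223] pointing down, gripper open.
Joint ranges: [-2.6, 2.6], [-0.5, 2.12], [-1.47, 1.34], [0.16, 2.42], [-1.27, 4.41], [0.06, 2.06], [-2.6, 2.6]. Speed limits (rad/s): [2.22, 2.22, 2.79, 2.79, 3.14, 3.14, 3.14].

## Interface

Orientations are given as a unit quaternion [x, y, z, w].
In Python, from bench import readout, vision, r gives the robot as it stands.
- The arm moves only by the tool arm_command, never from a script. Its argument "targets" is a list that holds one entry, the list of rows, each a list of 6 numbers: the shift along the tool's x, y, z in m, then the turn, a rotation vector about the tool's x, y, z in degrees. A call has 1 to 12 rows; each row shifts and turns the commanded pose from where the row before left it, along the tool's axes as they then stand; what a row does not reach is not made up. A row lasts 1/12 s, in which the tool goes at most 41.7 mm and 7.16 degrees, less where a joint would pass 70% of its speed; a pose out of reach is approached as far as the arm can. A call is refused whole if a number of a shift passes 0.0417 or a number of a turn 7.16, either way. A call with a gripper value outside its range is refused whole. "hand" is the opening, from 0 (shut) to 1 (fully open), set as the call begins (left out, the last holds). The fingers move at their own pace and stop on an object; "grip_force" is the grip in N (left out, the last holds). Time passes only in rows, so rows that do not move let the fingers close. It gives the time, the measured TCP pose, the force and the opening at its end, in the units of the state.
- readout.read_state(): the state, without advancing time (a new reading comes with each control period).
- vision.camera(name): name is "scene" or "side" or "wrist"; returns a dict with "pixels" (384x512x3 uint8, blue, green, red), "fovy" (degrees; the focal length in pixels is half the picture's height over the tangent of half this angle, whatever the lens; pixels are square), "cx", "cy" (the principal point, pixels), "D" ([k1, k2, p1, p2, k3] as OpenCV has them; the pictures are not rectified), "R" (3x3) and "t" (3): a world point X has camera coordinates R X + t; the wrist camera has in their place "mount" (4x4, takes a point from camera to tool coordinates, whose origin is the TCP and whose axes are the tool frame's). Camera axes: x right, y down, z forward; pixel columns grow to the right and rows downward; lengths in m; the calibration is good to about 2 mm. A picture is of the moment at which its call begins: read the wrist's pose just before it. There is no depth.
- r.close_job(): hands the job in, once; it reports no verdict.
The state is a dict: "time": time; "joint_positions": joint angles; "joint_vel": joint speeds; "joint_torque": joint torques, N m; "ee_pos": TCP position; "eef_rot": TCP orientation; "ft_force": force on the tool from outside, world axes, zero at the start; "torque": the same for the moment, N m; "width": finger opening in m.
Only numpy, scipy, OpenCV 4.12 (cv2) and the standard library are available. Lean on these libraries where they do the work, as an engineer would, in place of code of your own. Each camera call takes 0.05 s, during which the arm holds its last target.

## Working session

There is one attempt and no reset: what is moved stays moved. The work goes in short steps, Python scripts to look and compute and a tool call to move; the robot and the scene stay as the last step left them, time stands still between calls to the robot, and variables do not carry over. Pictures are saved under pics/ and viewed, and the job is handed in when it is done.

Besides the shell and the picture viewer there is one more tool, called after "Request:" by a JSON object that holds its "api" and its "payload", one argument or row to a line. arm_command: Moves the arm, as the interface text tells. Its arguments: {"type":"object","properties":{"targets":{"type":"array","items":{"type":"array","items":{"type":"array","items":{"type":"number"}}}},"hand":{"type":"number"},"grip_force":{"type":"number"}},"required":["targets"]}

```bash
ls; mkdir -p pics
cat > h.py <<'E'
import numpy as np,cv2,pickle
from bench import readout,vision,r
from scipy.spatial.transform import Rotation as Ro
def snap(n,tag):
    s=readout.read_state(); c=vision.camera(n); c['ee']=np.array(s['ee_pos']); c['q']=np.array(s['eef_rot'])
    cv2.imwrite(f'pics/{n}_{tag}.png',np.array(c['pixels'])); pickle.dump(c,open(f'{n}_{tag}.pkl','wb')); return c
def load(n,tag): return pickle.load(open(f'{n}_{tag}.pkl','rb'))
def K(c):
    f=384/2/np.tan(np.radians(c['fovy'])/2); return np.array([[f,0,c['cx']],[0,f,c['cy']],[0,0,1.]])
def ext(c):
    if 'mount' in c and c.get('mount') is not None:
        M=np.array(c['mount']); Rt=Ro.from_quat(c['q']).as_matrix()
        Rw=Rt@M[:3,:3]; o=Rt@M[:3,3]+c['ee']; return Rw.T,-Rw.T@o
    return np.array(c['R']),np.array(c['t'])
def rays(c,px):
    u=cv2.undistortPoints(np.array(px,float).reshape(-1,1,2),K(c),np.array(c['D'],float)).reshape(-1,2)
    R,t=ext(c); d=np.c_[u,np.ones(len(u))]@R; return -R.T@t,d
def plane(c,px,z):
    o,d=rays(c,px); return o+d*((z-o[2])/d[:,2])[:,None]
def tri(c1,p1,c2,p2):
    out=[]
    for a,b in zip(p1,p2):
        o1,d1=rays(c1,[a]);o2,d2=rays(c2,[b]);d1=d1[0];d2=d2[0]
        s=np.linalg.lstsq(np.c_[d1,-d2],o2-o1,rcond=None)[0]
        x=o1+s[0]*d1;y=o2+s[1]*d2; out.append(np.r_[(x+y)/2,np.linalg.norm(x-y)])
    return np.array(out)
def proj(c,X):
    R,t=ext(c); return cv2.projectPoints(np.array(X,float).reshape(-1,1,3),cv2.Rodrigues(R)[0],t,K(c),np.array(c['D'],float))[0].reshape(-1,2)
E
python3 - <<'E'
from h import *
for n in('scene','side','wrist'):
    c=snap(n,'0'); R,t=ext(c); print(n,c['fovy'],c['D'],-R.T@t,R[2])
s=readout.read_state(); print(s)
E
```

```text
pics
scene 46.46375765103542 [-0.07128614  0.          0.          0.          0.        ] [ 1.11299129 -0.21834789  0.69241438] [-0.74974762  0.13608152 -0.64758036]
side 42.88951196447408 [-0.1369575  0.         0.         0.         0.       ] [-0.31282809 -0.74127095  0.61441338] [ 0.62781033  0.59168269 -0.50573292]
wrist 71.67626735073024 [0.00204098 0.         0.         0.         0.        ] [0.62475681 0.07387745 0.38442406] [-0.0021138  -0.27162914 -0.96239968]
{'time': 0.15, 'joint_positions': array([-0.02260011,  0.33270235, -0.0647146 ,  1.46075465,  0.02161687,
        1.34995021, -0.08850076]), 'joint_vel': array([-0.00016988, -0.00178607, -0.00094593, -0.00192984, -0.00049368,
        0.00134621, -0.00101316]), 'joint_torque': array([ 1.82067095e-03, -6.23630190e+01,  2.54254905e-02, -3.90143681e+01,
       -6.11935230e-02,  3.71907104e-02, -1.53469024e-06]), 'ee_pos': array([6.24685993e-01, 8.91817969e-07, 2.21948990e-01]), 'eef_rot': array([ 7.07128916e-01, -3.82826517e-04, -4.06799005e-04, -7.07084425e-01]), 'ft_force': array([-0.01614954,  0.58929416,  1.2799897 ]), 'torque': array([-0.0070415 , -0.03623493,  0.03470437]), 'width': 0.08671143703410496}
```

View pics/scene_0.png

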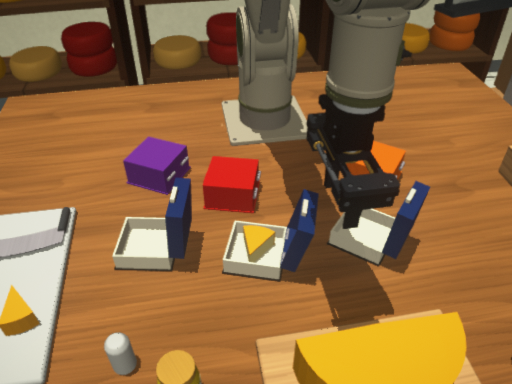

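View pics/side_0.png

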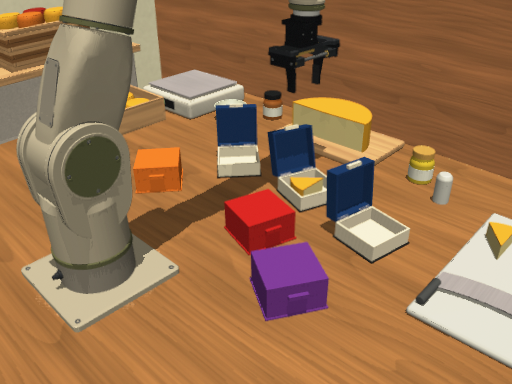

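View pics/wrist_0.png

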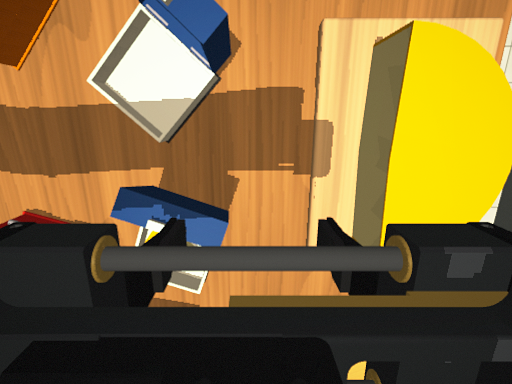

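Run:
```python
import cv2
a=cv2.imread('pics/scene_0.png')[170:300,205:345]; b=cv2.imread('pics/side_0.png')[115:225,260:360]
cv2.imwrite('pics/cropA.png',cv2.resize(a,None,fx=4.6,fy=4.6,interpolation=cv2.INTER_CUBIC))
cv2.imwrite('pics/cropB.png',cv2.resize(b,None,fx=5,fy=5,interpolation=cv2.INTER_CUBIC))
```

```text
(no output)
```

View pics/cropA.png

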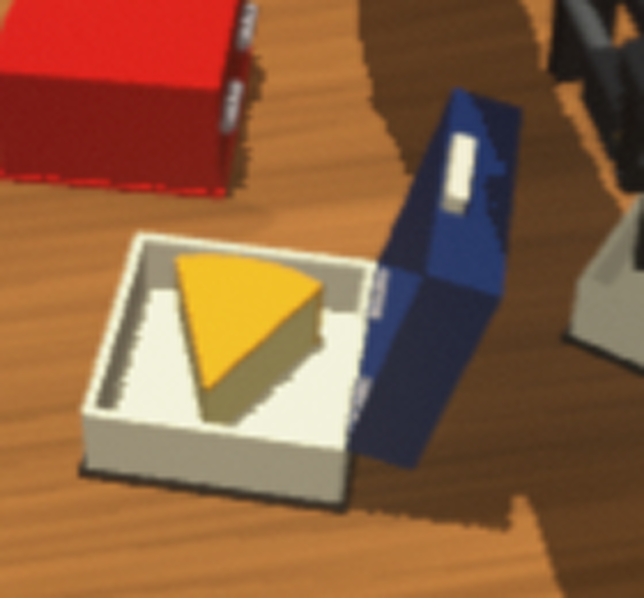

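View pics/cropB.png

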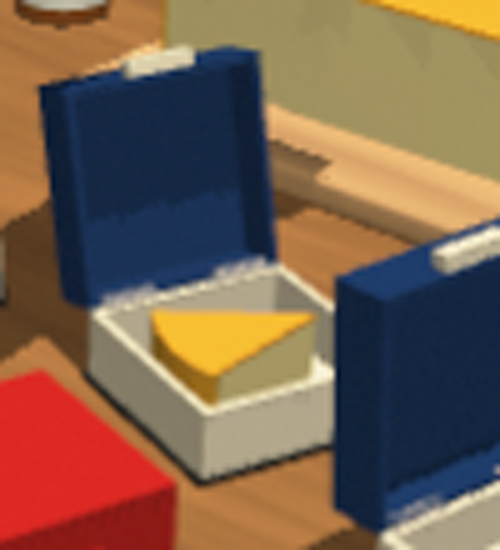

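Run:
```python
from h import *
np.set_printoptions(precision=4,suppress=True)
s=load('scene','0'); d=load('side','0')
S=lambda p:np.array(p)/4.6+[205,170]-0.4
D=lambda p:np.array(p)/5+[260,115]-0.4
A,B,C,Dd=[S(p) for p in[(140,235),(88,412),(350,447),(376,262)]]
print(tri(s,[A,C,Dd],d,[D((210,408)),D((280,265)),D((92,310))]))
P=plane(s,[A,B,C,Dd],.038); print(P, np.linalg.norm(np.roll(P,-1,0)-P,axis=1))
c=P.mean(0); x=(P[2]+P[3]-P[0]-P[1]); y=P[3]+P[0]-P[1]-P[2]
print(c,np.arctan2(x[1],x[0]),np.arctan2(y[1],y[0]))
# lid tab
print(tri(s,[S((460,165)),S((430,272)),S((455,90))],d,[D((160,60)),D((260,52)),D((42,88))]))
```

```text
[[ 0.4438 -0.1481  0.0421  0.0007]
 [ 0.5809 -0.081   0.0402  0.0028]
 [ 0.4781 -0.0459  0.0414  0.0001]]
[[ 0.4394 -0.1474  0.038 ]
 [ 0.5409 -0.1831  0.038 ]
 [ 0.5782 -0.0793  0.038 ]
 [ 0.4748 -0.0451  0.038 ]] [0.1077 0.1103 0.1088 0.1083]
[ 0.5083 -0.1137  0.038 ] 1.2318284412672873 2.8126085557064053
[[ 0.54   -0.0322  0.1516  0.003 ]
 [ 0.59   -0.0558  0.1467  0.0014]
 [ 0.4816 -0.0143  0.1453  0.01  ]]
```

Run:
```python
import cv2
a=cv2.imread('pics/scene_0.png')[165:285,105:205]; b=cv2.imread('pics/side_0.png')[145:265,320:420]; c=cv2.imread('pics/scene_0.png')[170:290,320:440]
f=lambda q:cv2.resize(q,(int(q.shape[1]*4),int(q.shape[0]*4)),interpolation=cv2.INTER_CUBIC)
import numpy as np
cv2.imwrite('pics/cropL.png',np.hstack([f(a),f(b)]))
cv2.imwrite('pics/cropR.png',f(c))
```

```text
(no output)
```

View pics/cropL.png

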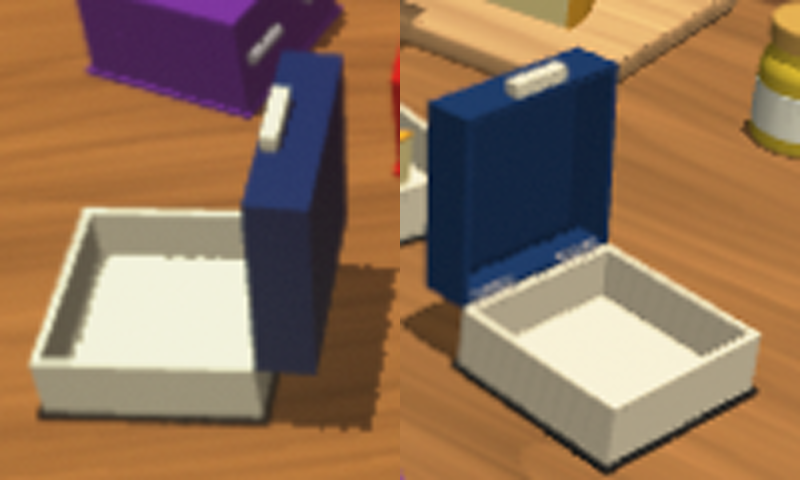

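View pics/cropR.png

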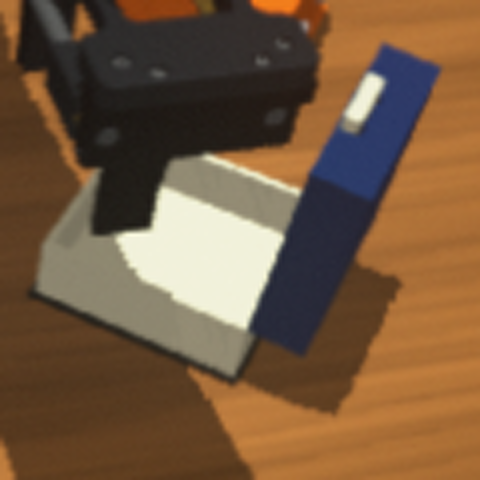

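Run:
```python
from h import *
np.set_printoptions(precision=4,suppress=True)
s=load('scene','0'); S=lambda p,o:np.array(p)/4+o
H=np.array([.529,-.062]); U=np.array([.329,.944]); V=np.array([-.944,.329])
def rep(P): print(np.c_[P,(P[:,:2]-H)@U,(P[:,:2]-H)@V])
L=np.array([S(p,[105,165]) for p in[(342,55),(310,210),(280,52),(245,207)]]); rep(plane(s,L,.143))
Rr=np.array([S(p,[320,170]) for p in[(42,245),(235,375),(100,170)]]); rep(plane(s,Rr,.02))
Rl=np.array([S(p,[320,170]) for p in[(385,45),(315,172),(372,200),(440,68)]]); rep(plane(s,Rl,.143))
```

```text
[[ 0.4154 -0.2291  0.143  -0.1952  0.0523]
 [ 0.5236 -0.2498  0.143  -0.1791 -0.0566]
 [ 0.4078 -0.2592  0.143  -0.226   0.0496]
 [ 0.5167 -0.2783  0.143  -0.2083 -0.0596]]
[[0.4871 0.0485 0.02   0.0905 0.0759]
 [0.59   0.1162 0.02   0.1882 0.001 ]
 [0.4368 0.0972 0.02   0.12   0.1394]]
[[0.4984 0.2079 0.143  0.2448 0.1177]
 [0.5787 0.1357 0.143  0.203  0.0181]
 [0.6005 0.1537 0.143  0.2271 0.0035]
 [0.5197 0.227  0.143  0.2698 0.1039]]
```

Request:
{"api": "arm_command", "payload": {
  "targets": [
    [[-0.032,0,0.016,0,0,0],[-0.031,0,0.016,0,0,0],[0,0,0,0,6.4,0],[0,0,0,0,6.4,0],[0,0,0,0,6.4,0],[0,0.03,0,0,0,0],[0,0,0,0,0,0],[0,0,0,0,0,0]]
  ],
  "hand": 0,
  "grip_force": 20
}}

```text
time: 0.82
ee_pos: [0.5609, 0.0319, 0.1914]
eef_rot: [0.698, -0.119, 0.116, -0.697]
ft_force: [0.8, 0.6, 0.2]
width: 0.0416
```

Run:
```python
from h import *
s=readout.read_state(); print(s['time'],s['ee_pos'],s['width'],s['ft_force']); print(Ro.from_quat(s['eef_rot']).as_matrix().round(3))
for n in('scene','side','wrist'): snap(n,'1')
```

```text
0.8167 [0.56088282 0.03190731 0.1914224 ] 0.04161546924386085 [0.82764895 0.57023227 0.18074479]
[[ 0.945 -0.003  0.328]
 [-0.328 -0.     0.945]
 [-0.003 -1.    -0.002]]
```

View pics/wrist_1.png

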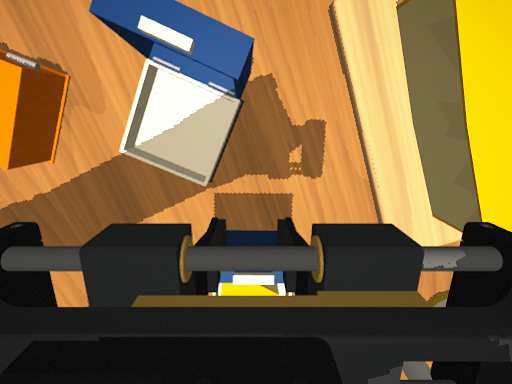

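View pics/scene_1.png

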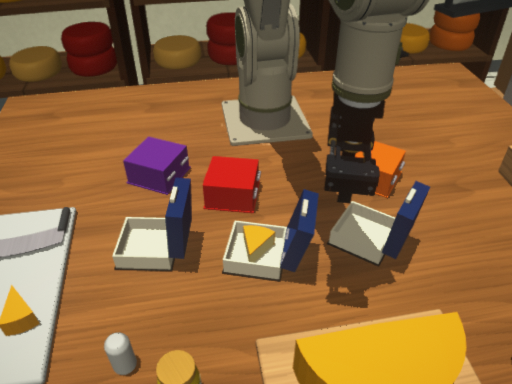

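Request:
{"api": "arm_command", "payload": {
  "targets": [
    [[0,0.03,0,0,0,0],[0,0.03,0,0,0,0],[0,0.022,0,0,0,0],[0,0,0,0,0,0],[0,0,0,0,0,0]]
  ]
}}

```text
time: 1.38
ee_pos: [0.562, 0.032, 0.111]
eef_rot: [0.697, -0.118, 0.118, -0.697]
ft_force: [-0.4, -0.5, 0.9]
width: 0.0018
```

Run:
```python
from h import *
import cv2
a=snap('scene','2')['pixels'][130:300,200:430]; b=snap('side','2')['pixels'][40:220,200:400]
cv2.imwrite('pics/two2.png',np.hstack([cv2.resize(np.array(a),(400,296)),cv2.resize(np.array(b),(400,296))]))
```

```text
(no output)
```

View pics/two2.png

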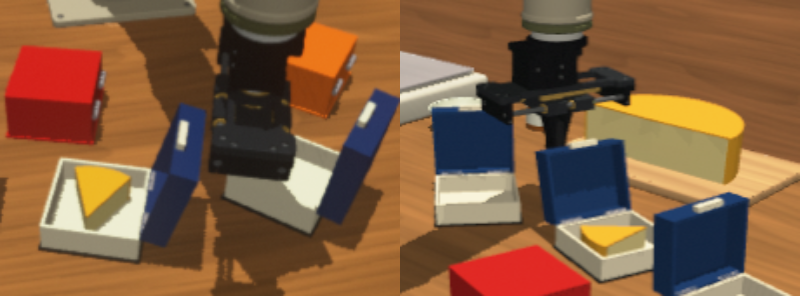

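Request:
{"api": "arm_command", "payload": {
  "targets": [
    [[0,-0.001,-0.012,0,0,0],[0,-0.002,-0.012,0,0,0],[0,-0.002,-0.01,0,0,0],[0,-0.002,-0.009,0,0,0],[0,-0.003,-0.009,0,0,0],[0,-0.003,-0.008,0,0,0],[0,-0.003,-0.008,0,0,0],[0,-0.001,-0.008,0,0,0],[0,0,0,0,0,0]]
  ]
}}

```text
time: 2.23
ee_pos: [0.5365, -0.0418, 0.1279]
eef_rot: [0.697, -0.119, 0.119, -0.697]
ft_force: [0.5, 0.1, 0.5]
width: 0.0002
```

```bash
cat > v.py <<'E'
from h import *
import sys
t=sys.argv[1]
s=readout.read_state(); H=np.array([.529,-.062]); p=s['ee_pos']; print('u',(p[:2]-H)@[.329,.944],'v',(p[:2]-H)@[-.944,.329],'z',p[2],s['ft_force'],s['time'])
a=snap('scene',t)['pixels'][130:300,200:430]; b=snap('side',t)['pixels'][40:220,200:400]
cv2.imwrite(f'pics/two{t}.png',np.hstack([cv2.resize(np.array(a),(400,296)),cv2.resize(np.array(b),(400,296))]))
E
python3 v.py 3
```

```text
u 0.021541675947434388 v -0.0004539567126359559 z 0.12787096757949246 [0.48563325 0.08180186 0.46660721] 2.2333
```

View pics/two3.png

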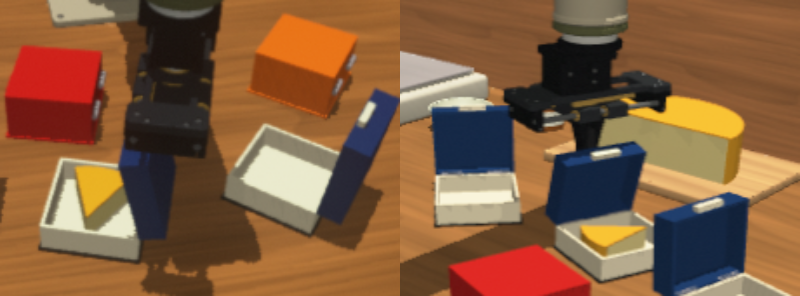

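Request:
{"api": "arm_command", "payload": {
  "targets": [
    [[0,0,-0.008,0,0,0],[0,0,-0.007,0,0,0],[0,0.001,-0.009,0,0,0],[0,0.001,-0.009,0,0,0],[0,0.003,-0.009,0,0,0],[0,0.003,-0.008,0,0,0],[0,0.005,-0.008,0,0,0],[0,0.005,-0.008,0,0,0],[0,0.006,-0.007,0,0,0],[0,0.006,-0.006,0,0,0],[0,0,0,0,0,0]]
  ]
}}

```text
time: 3.25
ee_pos: [0.5098, -0.116, 0.096]
eef_rot: [0.697, -0.119, 0.118, -0.697]
ft_force: [0.8, -0.4, 0.0]
width: 0.0006
```

```bash
python3 v.py 4
```

```text
u -0.057243287231637144 v 0.0003257052222570917 z 0.09599297418628285 [ 0.84995792 -0.37901093  0.0202109 ] 3.25
```

View pics/two4.png

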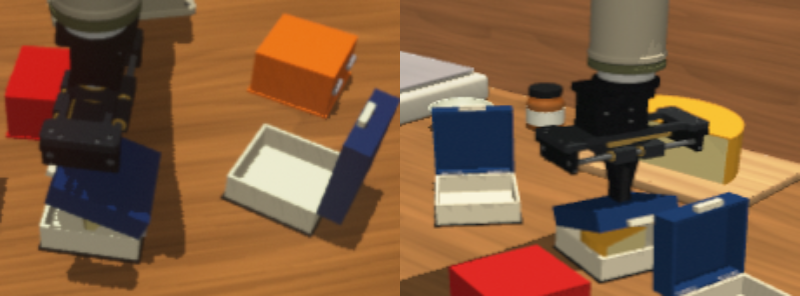

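Request:
{"api": "arm_command", "payload": {
  "targets": [
    [[0,0.006,-0.005,0,0,0],[0,0.007,-0.005,0,0,0],[0,0.006,-0.003,0,0,0],[0,0.006,-0.003,0,0,0],[0,0.003,-0.002,0,0,0],[0,0.001,0,0,0,0],[0,0,0,0,0,0],[0,0,0,0,0,0]]
  ]
}}

```text
time: 4.02
ee_pos: [0.5046, -0.1317, 0.0684]
eef_rot: [0.697, -0.118, 0.118, -0.697]
ft_force: [-2.6, -0.4, 4.5]
width: 0.0003
```

```bash
python3 v.py 5
```

```text
u -0.07381084035930294 v 0.00010175574283516146 z 0.0684140834472503 [-2.60286764 -0.43654793  4.45473276] 4.0167
```

View pics/two5.png

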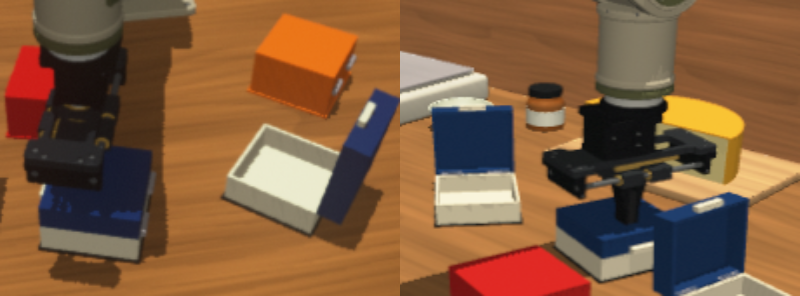

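Nearly shut; I press a little further while watching the force.

Request:
{"api": "arm_command", "payload": {
  "targets": [
    [[0,0.001,0,0,0,0],[0,0.001,0,0,0,0],[0,0,0,0,0,0],[0,0,0,0,0,0]]
  ]
}}

```text
time: 4.45
ee_pos: [0.5047, -0.1317, 0.0681]
eef_rot: [0.697, -0.118, 0.118, -0.697]
ft_force: [-12.2, 0.5, 23.9]
width: 0.0006
```

Force rose to 24 N with only 0.3 mm of travel, so it is on the rim. Lifting off.

Request:
{"api": "arm_command", "payload": {
  "targets": [
    [[0,-0.003,0,0,0,0],[0,-0.015,0,0,0,0],[0,-0.035,0,0,0,0],[0,-0.04,0,0,0,0],[0,-0.04,0,0,0,0],[0,-0.02,0.03,0,0,0],[0,0,0.04,0,0,0],[0,0,0.04,0,0,0],[0,0,0.04,0,0,0],[0,0,0,0,0,0],[0,0,0,0,0,0]]
  ]
}}

```text
time: 5.37
ee_pos: [0.5548, 0.0134, 0.219]
eef_rot: [-0.697, 0.116, -0.116, 0.698]
ft_force: [0.7, -2.1, -0.4]
width: 0.0002
```

```bash
python3 v.py 6
python3 - <<'E'
import cv2,numpy as np
a=cv2.imread('pics/scene_6.png')[195:290,205:305]; b=cv2.imread('pics/side_6.png')[140:220,260:350]
cv2.imwrite('pics/crop6.png',np.hstack([cv2.resize(a,(400,380),interpolation=2),cv2.resize(b,(400,380),interpolation=2)]))
E
```

```text
u 0.07965022090494213 v 0.00046133810453757656 z 0.21899936364592634 [ 0.65154792 -2.10214373 -0.3782313 ] 5.3667
```

View pics/crop6.png

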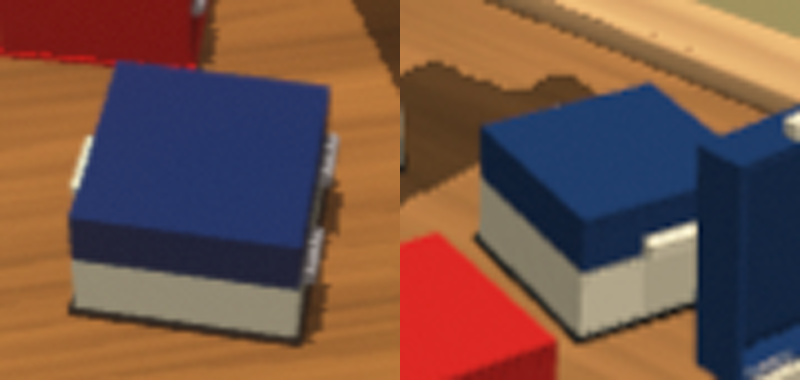

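View pics/scene_6.png

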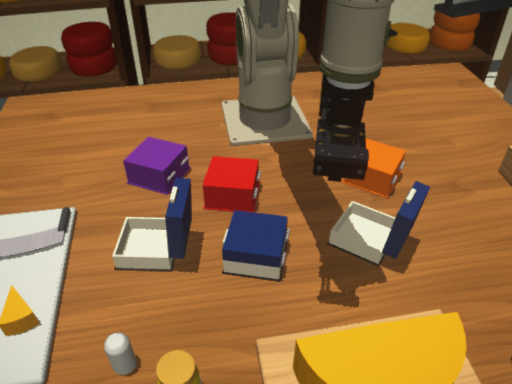

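Run:
```python
from h import *
np.set_printoptions(precision=4,suppress=True)
s=load('scene','6'); d=load('side','6')
S=lambda p:np.array(p)/4+[205,195]-.4
D=lambda p:np.array(p)/[4.444,4.75]+[260,140]-.4
print(tri(s,[S((115,62)),S((330,88)),S((302,248))],d,[D((183,222)),D((82,128)),D((250,85))]))
print(readout.read_state()['time'])
```

```text
[[ 0.4396 -0.1492  0.0695  0.0017]
 [ 0.4778 -0.0457  0.0692  0.0003]
 [ 0.5798 -0.0821  0.069   0.0006]]
5.4667
```

The lid's top is level: free edge 69.5 mm, hinge edge 69.0–69.2 mm, against a nominal 68 with the same +1–2 mm camera bias as before. So it's shut, and I'm handing in.

```bash
python3 -c "
from h import *
print(r.close_job())"
```

```text
the job is handed in; nothing more can be done
None
```

The case with the wedge (the middle one) is shut, and the job is handed in at about 5.5 s. I pushed its lid over with the closed fingers from behind, followed it round, pressed it down and then lifted clear.

- **Shut:** at the end of the press the force rose from 4 to 24 N over only 0.3 mm of travel, with the fingertip at 68.1 mm against a nominal 68. After lifting off, three corners of the lid's top measured 69.0 to 69.5 mm, so it is level. They read slightly high, as the cameras had with the rim earlier (40 to 42 mm against 38). Both close-up views show no gap where the lid meets the box.
- **Wedge:** the closed lid hides it, so I couldn't check it directly. It was lying in the box in the last picture before the lid covered it, and nothing came out.
- **Other things:** in the final pictures both empty cases are still open, and the red, purple and orange look-alikes haven't moved. The robot is touching nothing. No check failed.

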